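# Mount a toy chassis on the sloped stand and lock the stop behind it

## Task

Put the rolling chassis that stands by itself at the left front of the bench lengthwise on the sloping rail of the stand, sitting flat on it with its wheels hanging free on either side and one end home against the ledge at the bottom of the rail. Then bring the sliding stop down the rail until its sprung nose is pushed about half way in by the chassis, and turn the black knob clockwise until the stop is locked there. Leave the other parts and tools on the bench as they lie.

Things in the scene. Friction and masses are not known exactly. Their poses are not given: they have to be found in the camera images.
- chassis: rolling toy chassis alone at the left front, 116 (y) x 83 (x) x 50 mm. Origin: middle, under the wheels. Frame: bar 24 mm wide, 108 mm long (ends y = -54, 54 mm), underside 19, top 46 mm up; ends alike. Wheels: radius 24 mm, axles at y = -33, 33 mm, 24 mm up; tyres x = 21 to 41 mm each side. Grip across the frame's middle; gap between the wheels there: 24 mm at 36 mm up, 28 at 39, 18 at 24
- rail: sloping rail, 30 mm wide, 28 deep, on a grey fixed stand (base 225 x 100 mm). Origin: foot of the ledge's face on the rail's top, 52 mm over the table. x up the slope (28.6 degrees, away from the robot), y across, z square off the rail; top at z = 0, x = 0 to 237 mm. Ledge: 19 mm high, 30 wide, face at x = 0. A chassis that is home has its origin at x 54, y 0, z -19 mm, length along x
- stop (a joint): sliding stop on the rail, a dark saddle block 44 x 48 mm, top 25 mm over the rail; moved by its knob. 0 = fully up, grows (m) as it comes down, to 0.080. The nose's tip (18 mm button, 13 mm over the rail), when out, is at rail x = 0.166 m minus this value; the block begins 18 mm behind it. Drag 3 N; with the knob free the nose's spring can push it back
- nose (a joint): the stop's sprung nose: 0 = out, grows in m as it is pushed in, up to 0.010. Its spring takes 1.3 N to start and 6 N fully in
- knob (a joint): quarter-turn clamp knob on the stop: 0 = free, grows (rad) when turned clockwise seen from above, end stop 1.4. From about 0.8 it presses a brake shoe on the rail and gets stiffer (up to 0.2 Nm). At 0 the wing lies 0.7 rad anticlockwise of the rail's x, at 1.4 it lies 0.7 rad clockwise of it
- knob_grip (a point): middle of the knob's black wing, a bar 50 mm long, 12 thick, 22 high (11 mm above and below this point); it turns about the rail's z. The point lies on the rail's middle line, 46 mm over the rail's top and 40 mm up the slope from the tip of the nose when out
- body_a: bystander: lime toy body shell, 63 x 113 x 48 mm, origin under its middle
- screwdriver_amber: bystander: screwdriver 186 mm long, origin under its middle
- pliers: bystander: pliers 164 mm long, lying flat, origin under the middle
- cutters: bystander: side cutters 142 mm long, lying flat, origin under the middle
- block_wood: bystander: wooden block 36 x 90 x 32 mm, origin under its middle

How it is judged:
By the outcome, as a careful person would: the job done as asked, in the order asked, and still so for the second after the job is handed in, with the robot touching nothing.
It also fails if it takes over 58 s, if anything falls off the work surface, if the arm or the gripper's body presses on something with over 40 N, if the wrist force passes 120 N, or if a joint passes its speed limit or range.

## Robot

A 7-joint arm with a two-finger parallel gripper is mounted at the origin on a cart in front of the work surface, level with it; the furniture and walls round the work are solid. World frame = base frame: x ahead of the robot, y to its left, z up, the work surface at z = 0. Lengths are in m, angles in degrees, forces in N, time in s.
With the tool pointing down it reaches from about 0.425 to 0.95 m from the base axis. Payload 4.7 kg.
Tool frame: the origin (TCP) lies at the very end of the fingers, on their centre line; the grasp point (between the pads) lies 19 mm behind it; z points along the fingers, y is the direction in which the jaws open and shut (so a half turn about z gives the same grasp; the last joint's range is limited). The gripper opens to 85 mm and grips with 20 to 120 N. Pads are 22 mm wide; open, the fingers measure 114 mm over their backs; the gripper's body (76 mm by 85 mm) begins 54 mm behind the grasp point. The pads swing forward as they close: fully open they stand 13 mm farther back than shut.
Start: joints at [-66.515, 26.849, -2.785, 87.806, 1.381, 65.374, -4.715], TCP at [0.287, 0.611, 0.231] pointing down, gripper open.
Joint ranges: [-148.3, 148.3], [-19.14, 114.17], [-79.39, 73.82], [5.75, 140.21], [-59.74, 239.74], [12.07, 113.84], [-152.46, 152.46]. Speed limits (degrees/s): [147.25, 147.25, 180, 180, 180, 180, 180].

## Interface

Orientations are given as [roll, pitch, yaw] about the fixed x, y, z axes, in that order (R = Rz(yaw) Ry(pitch) Rx(roll)).
In Python, from plant import ctrl gives the robot as it stands. The module is installed in compiled form; this text tells all that it offers.
- The arm moves only by the shell command python3 -m pendant 'ROWS' [OPENING] [FORCE]. ROWS is JSON, a list of rows, each an object of numbers: "tx", "ty", "tz": the shift along the tool's x, y, z in m; "rx", "ry", "rz": the turn, a rotation vector about the tool's x, y, z in degrees. A call has 1 to 10 rows; each row is the pose to reach, as a shift and turn from the pose commanded when the call began, along the tool's axes at that moment; what a row does not reach only later rows make up. A row lasts 1/10 s, in which the tool goes at most 50 mm and 8.59 degrees, less where a joint would pass 70% of its speed; a pose out of reach is approached as far as the arm can. A call with a gripper value outside its range is refused whole. OPENING is the finger opening in m, from 0 to 0.0854, set as the call begins (- or left out, the last holds). The fingers move at their own pace and stop on an object; FORCE is the grip in N (left out, the last holds). Time passes only in rows, so rows that repeat a pose let the fingers close. It gives the time, the measured TCP pose, the force and the opening at its end, in the units of the state.
- ctrl.read_state(): the state, without advancing time (a new reading comes with each control period).
- ctrl.read_camera(name): name is "side" or "top"; returns a dict with "pixels" (480x640x3 uint8, blue, green, red), "vfov" (degrees; the focal length in pixels is half the picture's height over the tangent of half this angle, whatever the lens; pixels are square), "cx", "cy" (the principal point, pixels), "T" (4x4, takes a point from camera to world coordinates). Camera axes: x right, y up, looking along -z (the intrinsics and any distortion apply to the point x, -y, -z); pixel columns grow to the right and rows downward; lengths in m; the calibration is good to about 2 mm. A picture is of the moment at which its call begins. There is no depth.
- ctrl.hand_in(): hands the job in, once; it reports no verdict.
The state is a dict: "time": time; "qpos": joint angles; "joint_velocities": joint speeds; "joint_efforts": joint torques, N m; "ee_pos": TCP position; "tool_rot": TCP orientation; "contact_force": force on the tool from outside, world axes, zero at the start; "torque": the same for the moment, N m; "grip_width": opening from 0.0 (shut) to 1.0 (fully open).
Only numpy, scipy, OpenCV 4.12 (cv2) and the standard library are available. Lean on these libraries where they do the work, as an engineer would, in place of code of your own. Each camera call takes 0.05 s, during which the arm holds its last target. There are 200 camera calls.

## Working session

There is one attempt and no reset: what is moved stays moved. The work goes in short steps, Python scripts to look and compute and a shell command to move; the robot and the scene stay as the last step left them, time stands still between calls to the robot, and variables do not carry over. Pictures are saved under pics/ and viewed, about 8 in all and at most 12, crops included, and the job is handed in when it is done.

```bash
mkdir -p pics; python3 - <<'E'
from plant import ctrl
import cv2,json
s=ctrl.read_state();print(s)
for n in("top","side"):
    c=ctrl.read_camera(n);cv2.imwrite(f"pics/{n}0.png",c["pixels"]);print(n,{k:v for k,v in c.items() if k!="pixels"})
E
```

```text
{'time': 0.0, 'qpos': array([-66.51510959,  26.89934142,  -2.78287786,  87.87370512,
         1.38071174,  65.37376967,  -4.71420415]), 'joint_velocities': array([-0.13126937, -0.04160652, -0.0769416 ,  0.07295063, -0.02240657,
        0.03218652,  0.02224385]), 'joint_efforts': array([ 1.35478567e-04, -5.10314262e+01, -4.64539533e-02, -2.37708414e+01,
        1.07713506e-02,  7.64551631e-03,  2.34754594e-05]), 'ee_pos': array([0.28652676, 0.61053121, 0.23023752]), 'tool_rot': array([-1.79886823e+02,  4.63826286e-03,  1.54861002e+02]), 'contact_force': array([-0.92586125, -0.11596986, -1.17504406]), 'torque': array([-0.05079283,  0.03600088, -0.01553365]), 'grip_width': 1.002563465879069}
top {'vfov': 51.10441160805462, 'cx': 320.18817731262504, 'cy': 242.18474709034044, 'T': array([[ 0.01085177,  0.9928759 , -0.11865787,  0.35255859],
       [-0.99972733,  0.00831911, -0.02181877, -0.20875882],
       [-0.0206762 ,  0.11886229,  0.99269545,  1.38890348],
       [ 0.        ,  0.        ,  0.        ,  1.        ]])}
side {'vfov': 47.36568937213117, 'cx': 319.5268854234257, 'cy': 239.75590362313454, 'T': array([[-0.77187044, -0.3953588 ,  0.49790305,  1.15645635],
       [ 0.635739  , -0.48883377,  0.59739222,  0.60785623],
       [ 0.00720755,  0.77764578,  0.62866135,  0.95427066],
       [ 0.        ,  0.        ,  0.        ,  1.        ]])}
```

View pics/top0.png

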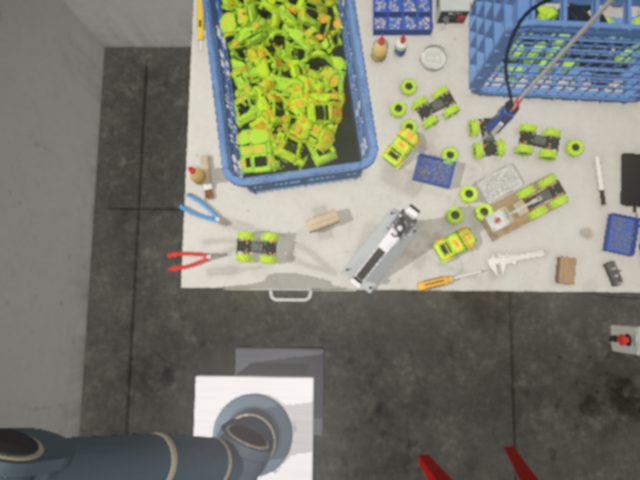

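View pics/side0.png

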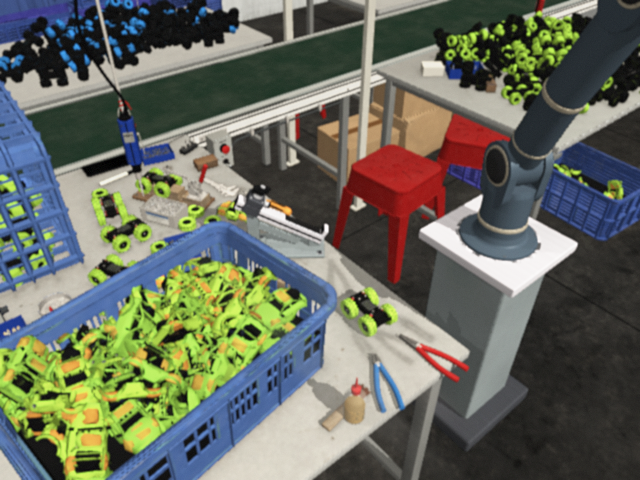

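The top view shows the chassis at about (257,247) with its length along the image columns (world y), and the rail running from its ledge near (368,275) up to the stop near (405,215). In the side view the chassis is at about (368,310). I'll zoom in on both.

```bash
cat > h.py <<'E'
import numpy as np,cv2
from plant import ctrl
from scipy.spatial.transform import Rotation as R
def cam(n): return ctrl.read_camera(n)
def f(c): return 240/np.tan(np.radians(c["vfov"]/2))
def ray(c,u,v):
    d=np.array([(u-c["cx"])/f(c),-(v-c["cy"])/f(c),-1]);return c["T"][:3,3],c["T"][:3,:3]@d
def onz(c,u,v,z):
    o,d=ray(c,u,v);return o+d*(z-o[2])/d[2]
def proj(c,p):
    q=c["T"][:3,:3].T@(np.array(p)-c["T"][:3,3]);return np.array([c["cx"]+f(c)*q[0]/-q[2],c["cy"]-f(c)*q[1]/-q[2]])
def tri(a,b):
    (o1,d1),(o2,d2)=a,b
    k=np.linalg.lstsq(np.c_[d1,-d2],o2-o1,rcond=None)[0]
    p,q=o1+k[0]*d1,o2+k[1]*d2;return (p+q)/2,np.linalg.norm(p-q)
def crop(c,x0,y0,w,h,s): return cv2.resize(c["pixels"][y0:y0+h,x0:x0+w],None,fx=s,fy=s,interpolation=cv2.INTER_CUBIC)
E
python3 - <<'E'
from h import *
t=cam("top");s=cam("side")
np.save("pics/t.npy",t["pixels"])
a=crop(t,335,195,100,100,4);b=crop(s,225,175,110,100,4);cv2.imwrite("pics/c1.png",np.hstack([a,b[:, :400]]))
# chassis tyres lime
for n,c,(x0,y0,w,h),z in(("top",t,(225,225,65,45),.035),("side",s,(330,280,75,60),.024)):
    hsv=cv2.cvtColor(c["pixels"],cv2.COLOR_BGR2HSV);m=cv2.inRange(hsv,(28,120,80),(45,255,255));mm=np.zeros_like(m);mm[y0:y0+h,x0:x0+w]=m[y0:y0+h,x0:x0+w]
    k,l,st,ce=cv2.connectedComponentsWithStats(mm)
    for i in range(1,k):
        if st[i,4]>15: print(n,st[i],ce[i].round(1),onz(c,*ce[i],z).round(4))
E
```

```text
top [238 232  16   8 108] [245.7 235.3] [0.5315 0.0246 0.035 ]
top [262 233  16   9 117] [269.4 236.7] [ 0.5283 -0.0403  0.035 ]
top [237 254  16   8 103] [244.  257.5] [0.4708 0.0275 0.035 ]
top [260 255  16   8 108] [267.5 258.9] [ 0.4677 -0.0367  0.035 ]
side [364 287  15  18 148] [371.6 295.3] [ 0.4574 -0.0335  0.024 ]
side [341 298  18  20 234] [349.8 307.5] [ 0.5252 -0.0364  0.024 ]
side [382 304  15  20 173] [389.9 312.8] [0.464 0.035 0.024]
side [358 314  19  22 262] [368.  324.5] [0.5288 0.0294 0.024 ]
```

View pics/c1.png

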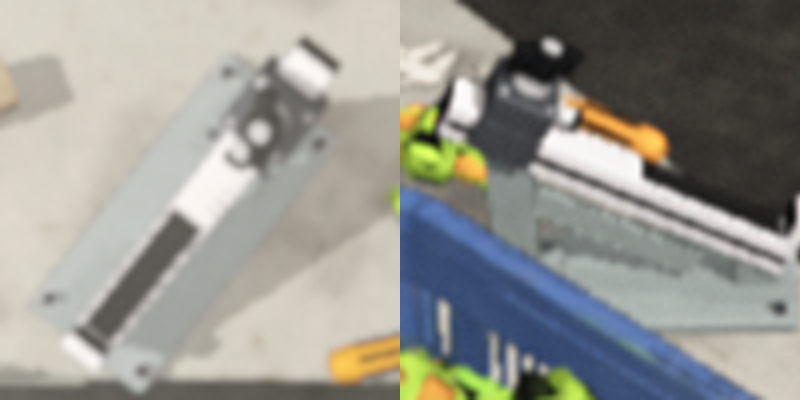

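Chassis centre is at about (0.499,-0.006), with its long axis at about yaw 87°. For the rail I need a sharper crop that also includes the ledge in the side view.

```bash
python3 - <<'E'
from h import *
t=cam("top");s=cam("side")
a=crop(t,340,200,80,95,5);b=crop(s,238,178,80+14,95,5)
cv2.imwrite("pics/c2.png",np.hstack([a,b[:,:395]]))
b=crop(s,235,178,100,100,6);a=crop(t,343,203,80,93,6)
cv2.imwrite("pics/c2.png",b);cv2.imwrite("pics/c3.png",a)
i=np.hstack([cv2.resize(a,(400,465)),cv2.resize(b,(400,400+65))]);
E
```

```text
(no output)
```

View pics/c2.png

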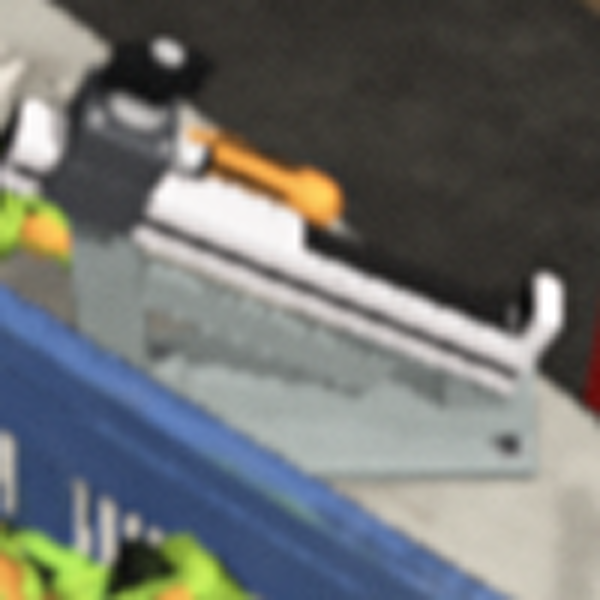

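View pics/c3.png

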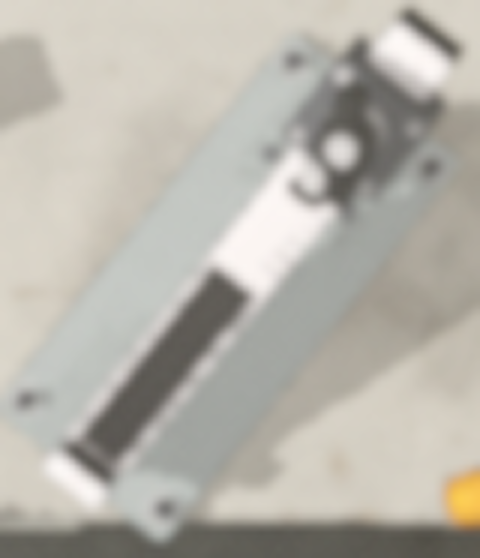

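```bash
python3 - <<'E'
from h import *
t=cam("top");s=cam("side")
P=lambda u,v:(343+(u+.5)/6-.5,203+(v+.5)/6-.5)
S=lambda u,v:(235+(u+.5)/6-.5,178+(v+.5)/6-.5)
b=[onz(t,*P(*q),.006) for q in((295,60),(27,400),(168,508),(433,165))]
for q in b:print(q.round(4))
print("base ctr",np.mean(b,0),"side bolt",onz(s,*S(508,443),.006))
for a,c in((b[1],b[0]),(b[2],b[3])):print("yaw",np.degrees(np.arctan2(*(c-a)[1::-1])),np.linalg.norm(c-a))
print("strip top-left corner",tri(ray(t,*P(215,270)),ray(s,*S(303,247))))
print("knob white",tri(ray(t,*P(341,150)),ray(s,*S(168,52))))
# rail midline: iterate slope heights
y=np.radians(np.mean([np.degrees(np.arctan2(*(c-a)[1::-1])) for a,c in((b[1],b[0]),(b[2],b[3]))]))
sl=np.radians(28.6)
u=np.array([np.cos(y)*np.cos(sl),np.sin(y)*np.cos(sl),np.sin(sl)])
up=np.array([-np.cos(y)*np.sin(sl),-np.sin(y)*np.sin(sl),np.cos(sl)])
# ledge top edge mid at z=19 over rail, x=0: world h = .052+.019cos
for q,h in(((92,463),.052+.019*np.cos(sl)),((101,455),.052)):
    print("ledge",onz(t,*P(*q),h))
for q in((101,455),(232,282)):
    p0=onz(t,*P(*q),.052);print(q,[ onz(t,*P(*q),.052+x*np.sin(sl)).round(4) for x in(0,.005,.1,.11,.12)])
E
```

```text
[ 0.6026 -0.3769  0.006 ]
[ 0.4434 -0.2533  0.006 ]
[ 0.3947 -0.3178  0.006 ]
[ 0.5538 -0.4402  0.006 ]
base ctr [ 0.49862787 -0.34704517  0.006     ] side bolt [ 0.43767105 -0.25526227  0.006     ]
yaw -37.83502002764118 0.20156399084210438
yaw -37.55314732495208 0.20077857011251748
strip top-left corner (array([ 0.49342066, -0.33025805,  0.09816291]), np.float64(0.0017183092898946462))
knob white (array([ 0.53080511, -0.37093444,  0.19412435]), np.float64(0.003659162387844352))
ledge [ 0.41201178 -0.2797493   0.06868168]
ledge [ 0.41633694 -0.28461724  0.052     ]
(101, 455) [array([ 0.4163, -0.2846,  0.052 ]), array([ 0.4162, -0.2845,  0.0544]), array([ 0.4141, -0.2819,  0.0999]), array([ 0.4138, -0.2816,  0.1047]), array([ 0.4136, -0.2814,  0.1094])]
(232, 282) [array([ 0.4938, -0.3427,  0.052 ]), array([ 0.4936, -0.3425,  0.0544]), array([ 0.4888, -0.3379,  0.0999]), array([ 0.4883, -0.3375,  0.1047]), array([ 0.4878, -0.337 ,  0.1094])]
```

Rail yaw is about -37.7° and its origin is about (0.418,-0.285,0.052). I'll write a target-to-row helper and refine the chassis position.

```bash
cat >> h.py <<'E'
SL=np.radians(28.6)
def railR(yaw): # columns: rail x,y,z
    return R.from_euler("xyz",[0,-np.degrees(SL),yaw],degrees=True).as_matrix()
def row(p,M,s=None):
    s=s or ctrl.read_state();C=R.from_euler("xyz",s["tool_rot"],degrees=True).as_matrix()
    d=C.T@(np.array(p)-s["ee_pos"]);w=R.from_matrix(C.T@M).as_rotvec(degrees=True)
    print("t",d.round(4),"r",w.round(2),"rows",max(np.linalg.norm(d)/.05,np.linalg.norm(w)/8.59).round(1))
def toolM(yv,zv):
    yv=np.array(yv)/np.linalg.norm(yv);zv=np.array(zv)/np.linalg.norm(zv);return np.c_[np.cross(yv,zv),yv,zv]
E
python3 - <<'E'
from h import *
t=cam("top");s=cam("side")
T=[(245.7,235.3),(269.4,236.7),(244,257.5),(267.5,258.9)];S=[(368,324.5),(349.8,307.5),(389.9,312.8),(371.6,295.3)]
Q=[]
for a,b in zip(T,S):
    p,e=tri(ray(t,*a),ray(s,*b));Q.append(p);print(p.round(4),e.round(4))
print(np.mean(Q,0))
M=toolM((np.sin(np.radians(87.2)),-np.cos(np.radians(87.2)),0),(0,0,-1))
row((.4995,-.0055,.12),M)
E
```

```text
[0.5312 0.0282 0.0248] 0.0052
[ 0.5278 -0.0373  0.0251] 0.0051
[0.4685 0.0326 0.0251] 0.0093
[ 0.4649 -0.0326  0.0296] 0.009
[ 0.49805545 -0.00228834  0.02617281]
t [-0.4546 -0.4678  0.1113] r [ 0.   -0.   67.66] rows 13.2
```

```bash
python3 -m pendant '[{"tx":-0.03,"ty":-0.03,"tz":0.01,"rz":5},{"tx":-0.455,"ty":-0.468,"tz":0.111,"rz":67.66},{"tx":-0.455,"ty":-0.468,"tz":0.111,"rz":67.66},{"tx":-0.455,"ty":-0.468,"tz":0.111,"rz":67.66},{"tx":-0.455,"ty":-0.468,"tz":0.111,"rz":67.66},{"tx":-0.455,"ty":-0.468,"tz":0.111,"rz":67.66},{"tx":-0.455,"ty":-0.468,"tz":0.111,"rz":67.66},{"tx":-0.455,"ty":-0.468,"tz":0.111,"rz":67.66},{"tx":-0.455,"ty":-0.468,"tz":0.111,"rz":67.66},{"tx":-0.455,"ty":-0.468,"tz":0.111,"rz":67.66}]' 0.06 40
python3 - <<'E'
from h import *
M=toolM((np.sin(np.radians(87.2)),-np.cos(np.radians(87.2)),0),(0,0,-1))
row((.4995,-.0045,.12),M)
E
```

```text
t [-0.4541 -0.4669  0.1113] r [ 0.   -0.   67.66] rows 13.2$[0]: bad value
```

```bash
python3 -m pendant '[{"tx":-0.455,"ty":-0.468,"tz":0.111,"rx":0.0,"ry":0.0,"rz":67.66},{"tx":-0.455,"ty":-0.468,"tz":0.111,"rx":0.0,"ry":0.0,"rz":67.66},{"tx":-0.455,"ty":-0.468,"tz":0.111,"rx":0.0,"ry":0.0,"rz":67.66},{"tx":-0.455,"ty":-0.468,"tz":0.111,"rx":0.0,"ry":0.0,"rz":67.66},{"tx":-0.455,"ty":-0.468,"tz":0.111,"rx":0.0,"ry":0.0,"rz":67.66},{"tx":-0.455,"ty":-0.468,"tz":0.111,"rx":0.0,"ry":0.0,"rz":67.66},{"tx":-0.455,"ty":-0.468,"tz":0.111,"rx":0.0,"ry":0.0,"rz":67.66},{"tx":-0.455,"ty":-0.468,"tz":0.111,"rx":0.0,"ry":0.0,"rz":67.66},{"tx":-0.455,"ty":-0.468,"tz":0.111,"rx":0.0,"ry":0.0,"rz":67.66},{"tx":-0.455,"ty":-0.468,"tz":0.111,"rx":0.0,"ry":0.0,"rz":67.66}]' 0.06 40
python3 - <<'E'
from h import *
M=toolM((np.sin(np.radians(87.2)),-np.cos(np.radians(87.2)),0),(0,0,-1))
row((.4995,-.0045,.12),M);s=ctrl.read_state();print(s["time"],s["ee_pos"])
E
```

```text
time: 1.5
ee_pos: [0.4482, 0.1436, 0.1477]
tool_rot: [179.9, -0.1, 87.2]
contact_force: [0.9, 1.1, -0.6]
grip_width: 0.698
t [-0.1455  0.0584  0.0276] r [ 0.07 -0.05  0.03] rows 3.2
1.5 [0.44817724 0.14358354 0.1476596 ]
```

```bash
python3 -m pendant '[{"tx":-0.1455,"ty":0.0585,"tz":0.0275},{"tx":-0.1455,"ty":0.0585,"tz":0.0275},{"tx":-0.1455,"ty":0.0585,"tz":0.0275},{"tx":-0.1455,"ty":0.0585,"tz":0.0275},{"tx":-0.1455,"ty":0.0585,"tz":0.0275},{"tx":-0.1455,"ty":0.0585,"tz":0.0275}]' 0.06 40
python3 - <<'E'
from h import *
s=ctrl.read_state();print(s["time"],s["ee_pos"])
t=cam("top");d=cam("side")
a=crop(t,217,200,80,90,5);b=crop(d,325,240,80,90,5)
cv2.imwrite("pics/c4.png",np.hstack([a,b]))
for q in((.4995,-.0045,.046),(.4995,-.0045,.12)):print(proj(t,q),proj(d,q))
E
```

```text
1.5 [0.44817724 0.14358354 0.1476596 ]
[255.41290034 246.64038993] [367.68558744 303.49947419]
[251.10052524 243.45034902] [369.76563508 280.07026358]$[0]: bad value
```

View pics/c4.png

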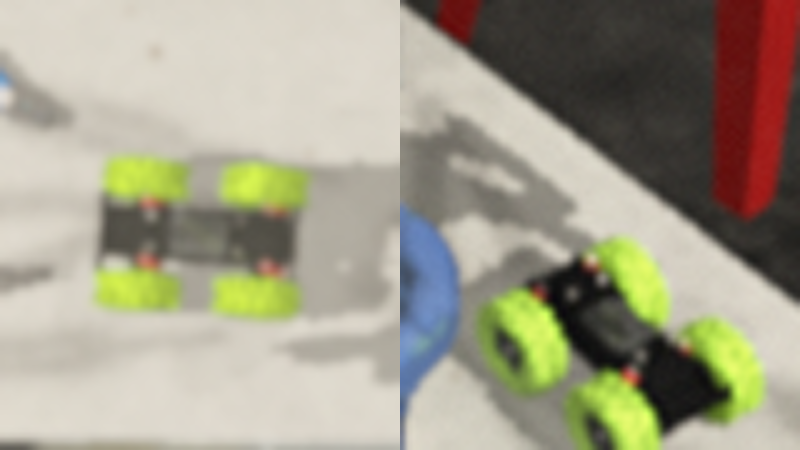

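The picture shows the chassis unobstructed: the frame's middle is at about (256.6,246.2) in the top view and (370,304.6) in the side view. Rows also need all six keys.

```bash
python3 - <<'E'
from h import *
t=cam("top");d=cam("side")
print(tri(ray(t,256.6,246.2),ray(d,370,304.6)),onz(t,256.6,246.2,.046),onz(d,370,304.6,.046))
E
python3 -m pendant '[{"tx":-0.1455,"ty":0.0585,"tz":0.0275,"rx":0,"ry":0,"rz":0},{"tx":-0.1455,"ty":0.0585,"tz":0.0275,"rx":0,"ry":0,"rz":0},{"tx":-0.1455,"ty":0.0585,"tz":0.0275,"rx":0,"ry":0,"rz":0},{"tx":-0.1455,"ty":0.0585,"tz":0.0275,"rx":0,"ry":0,"rz":0},{"tx":-0.1455,"ty":0.0585,"tz":0.0275,"rx":0,"ry":0,"rz":0},{"tx":-0.1455,"ty":0.0585,"tz":0.0275,"rx":0,"ry":0,"rz":0}]' 0.06 40
python3 - <<'E'
from h import *
M=toolM((np.sin(np.radians(87.2)),-np.cos(np.radians(87.2)),0),(0,0,-1))
row((.4995,-.006,.036),M)
E
```

```text
(array([ 0.4981558 , -0.00404103,  0.04225467]), np.float64(0.008568941483291306)) [ 0.50072329 -0.00768224  0.046     ] [0.49778426 0.00143543 0.046     ]
time: 2.3
ee_pos: [0.4989, -0.0005, 0.12]
tool_rot: [-180.0, -0.1, 87.4]
contact_force: [0.3, 0.6, 0.5]
grip_width: 0.702
t [-0.0055  0.0009  0.084 ] r [-0.02 -0.07  0.19] rows 1.7
```

The cameras disagree by about 9 mm in y, so I'll use the gripper, whose pose is known, as a reference.

```bash
python3 - <<'E'
from h import *
s=ctrl.read_state();e=s["ee_pos"];print(e)
t=cam("top");d=cam("side")
C=R.from_euler("xyz",s["tool_rot"],degrees=True).as_matrix()
def mk(c,x0,y0):
    i=crop(c,x0,y0,80,100,5)
    for y in(-.03,.03):
        u,v=proj(c,e+C@[0,y,0]);cv2.circle(i,(int((u+.5-x0)*5),int((v+.5-y0)*5)),3,(0,0,255),-1)
    for q in ((.4995,-.006,.046),):
        u,v=proj(c,q);cv2.circle(i,(int((u+.5-x0)*5),int((v+.5-y0)*5)),3,(255,0,0),-1)
    return i
cv2.imwrite("pics/c5.png",np.hstack([mk(t,217,200),mk(d,330,240)]))
E
```

```text
[ 0.49890355 -0.00053418  0.1199955 ]
```

View pics/c5.png

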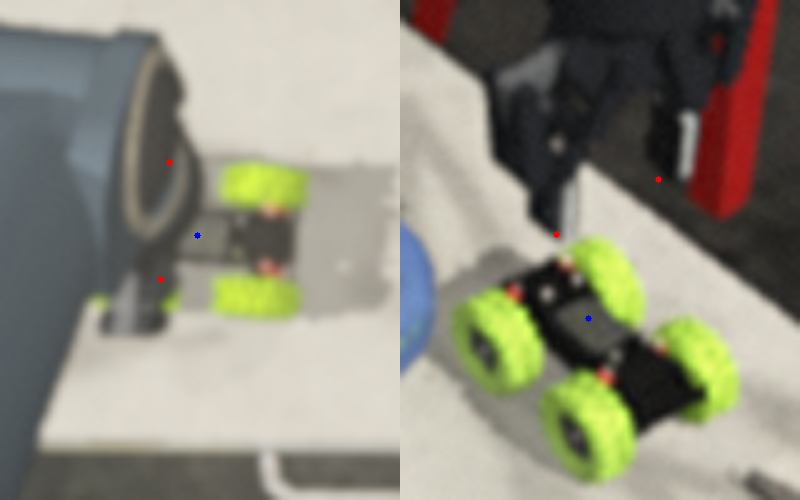

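Measured against the fingers in the side view, the chassis is at about (0.500,-0.006). I'll descend slowly and grip.

```bash
python3 -m pendant '[{"tx":-0.0055,"ty":0.001,"tz":0.03,"rx":0,"ry":0,"rz":0},{"tx":-0.0055,"ty":0.001,"tz":0.06,"rx":0,"ry":0,"rz":0},{"tx":-0.0055,"ty":0.001,"tz":0.07,"rx":0,"ry":0,"rz":0},{"tx":-0.0055,"ty":0.001,"tz":0.077,"rx":0,"ry":0,"rz":0},{"tx":-0.0055,"ty":0.001,"tz":0.082,"rx":0,"ry":0,"rz":0},{"tx":-0.0055,"ty":0.001,"tz":0.083,"rx":0,"ry":0,"rz":0}]' 0.055 40
python3 -m pendant '[{"tx":0,"ty":0,"tz":0,"rx":0,"ry":0,"rz":0},{"tx":0,"ty":0,"tz":0,"rx":0,"ry":0,"rz":0},{"tx":0,"ty":0,"tz":0,"rx":0,"ry":0,"rz":0},{"tx":0,"ty":0,"tz":0,"rx":0,"ry":0,"rz":0},{"tx":0,"ty":0,"tz":0,"rx":0,"ry":0,"rz":0},{"tx":0,"ty":0,"tz":0,"rx":0,"ry":0,"rz":0}]' 0.0 40
```

```text
time: 3.0
ee_pos: [0.5001, -0.0081, 0.0373]
tool_rot: [180.0, -0.0, 87.2]
contact_force: [0.6, 0.2, -0.7]
grip_width: 0.643
time: 3.6
ee_pos: [0.5005, -0.0083, 0.0379]
tool_rot: [179.9, -0.1, 87.2]
contact_force: [-1.3, 0.8, 5.5]
grip_width: 0.28
```

```bash
python3 -m pendant '[{"tx":0,"ty":0,"tz":-0.02,"rx":0,"ry":0,"rz":0},{"tx":0,"ty":0,"tz":-0.06,"rx":0,"ry":0,"rz":0},{"tx":0,"ty":0,"tz":-0.1,"rx":0,"ry":0,"rz":0},{"tx":0,"ty":0,"tz":-0.14,"rx":0,"ry":0,"rz":0},{"tx":0,"ty":0,"tz":-0.16,"rx":0,"ry":0,"rz":0},{"tx":0,"ty":0,"tz":-0.16,"rx":0,"ry":0,"rz":0}]' 0.0 60
cat >> h.py <<'E'
O=np.array([.418,-.2846,.052]);RR=railR(-37.7)
def rail(x,y,z): return O+RR@np.array([x,y,z])
def torail(p): return RR.T@(np.array(p)-O)
MR=np.c_[np.cross(RR[:,1],-RR[:,2]),RR[:,1],-RR[:,2]]
E
python3 - <<'E'
from h import *
print(RR,rail(.079,0,.079),ctrl.read_state()["qpos"])
row(rail(.079,0,.079),MR)
E
```

```text
time: 4.2
ee_pos: [0.5017, -0.0088, 0.2002]
tool_rot: [179.6, -0.1, 87.2]
contact_force: [0.3, 0.4, -1.6]
grip_width: 0.271
[[ 6.94680792e-01  6.11527040e-01 -3.78752263e-01]
 [-5.36910330e-01  7.91223533e-01  2.92733015e-01]
 [ 4.78691858e-01  2.77555756e-17  8.77982975e-01]] [ 0.44295835 -0.30389001  0.15917731] [-25.31175163  12.73472833  25.25641383 114.49953659  -6.7961286
  53.72509394   0.58068042]
t [-0.2977 -0.0445  0.0402] r [-13.33 -26.24 -54.03] rows 7.2
```

```bash
python3 -m pendant '[{"tx":-0.298,"ty":-0.0445,"tz":0.04,"rx":-13.3,"ry":-26.2,"rz":-54},{"tx":-0.298,"ty":-0.0445,"tz":0.04,"rx":-13.3,"ry":-26.2,"rz":-54},{"tx":-0.298,"ty":-0.0445,"tz":0.04,"rx":-13.3,"ry":-26.2,"rz":-54},{"tx":-0.298,"ty":-0.0445,"tz":0.04,"rx":-13.3,"ry":-26.2,"rz":-54},{"tx":-0.298,"ty":-0.0445,"tz":0.04,"rx":-13.3,"ry":-26.2,"rz":-54},{"tx":-0.298,"ty":-0.0445,"tz":0.04,"rx":-13.3,"ry":-26.2,"rz":-54},{"tx":-0.298,"ty":-0.0445,"tz":0.04,"rx":-13.3,"ry":-26.2,"rz":-54},{"tx":-0.298,"ty":-0.0445,"tz":0.04,"rx":-13.3,"ry":-26.2,"rz":-54},{"tx":-0.298,"ty":-0.0445,"tz":0.04,"rx":-13.3,"ry":-26.2,"rz":-54},{"tx":-0.298,"ty":-0.0445,"tz":0.04,"rx":-13.3,"ry":-26.2,"rz":-54}]'
python3 -m pendant '[{"tx":0,"ty":0,"tz":0,"rx":0,"ry":0,"rz":0},{"tx":0,"ty":0,"tz":0,"rx":0,"ry":0,"rz":0},{"tx":0,"ty":0,"tz":0,"rx":0,"ry":0,"rz":0}]'
python3 - <<'E'
from h import *
s=ctrl.read_state();e=s["ee_pos"];print(e,torail(e),s["qpos"].round(1))
row(rail(.079,0,.079),MR)
t=cam("top");d=cam("side")
def mk(c,x0,y0):
    i=crop(c,x0,y0,80,110,5)
    for q in (rail(.079,0,.087),rail(0,-.015,0),rail(0,.015,0),rail(.237,.015,0),rail(.237,-.015,0)):
        u,v=proj(c,q);cv2.circle(i,(int((u+.5-x0)*5),int((v+.5-y0)*5)),2,(0,0,255),-1)
    return i
cv2.imwrite("pics/c6.png",np.hstack([mk(t,345,190),mk(d,245,160)]))
E
```

```text
time: 5.2
ee_pos: [0.4391, -0.304, 0.1555]
tool_rot: [-179.6, 28.1, 142.4]
contact_force: [-0.6, -1.1, -0.8]
grip_width: 0.267
time: 5.5
ee_pos: [0.4409, -0.3037, 0.1568]
tool_rot: [-179.6, 28.3, 142.5]
contact_force: [0.9, -0.3, 0.2]
grip_width: 0.272
[ 0.44092317 -0.30374864  0.1567912 ] [ 0.07636808 -0.00113271  0.07771724] [ 14.1   9.1  14.3 131.5  13.3  12.1  67.7]
t [-0.0026  0.0011 -0.0013] r [-0.28 -0.34  0.17] rows 0.1
```

View pics/c6.png

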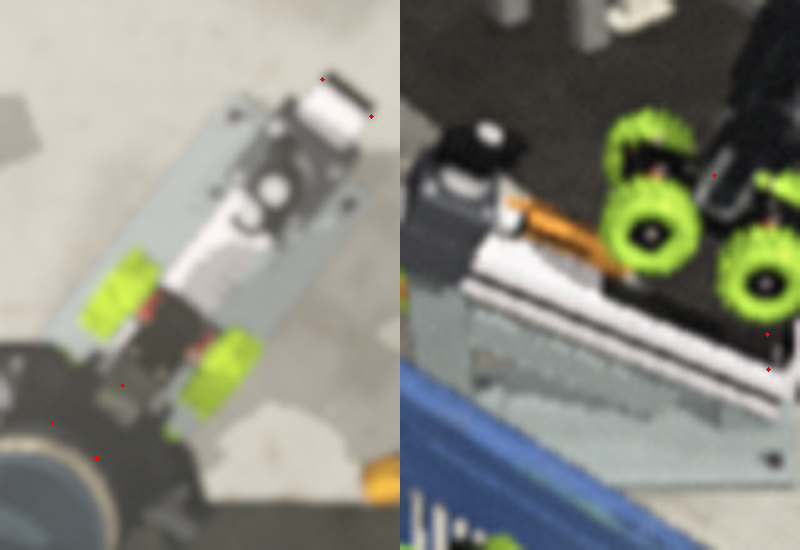

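The side view shows the chassis held parallel to the rail: wheel hubs at (652,233) and (765,283), slope 0.44 against the rail's 0.42. But q6 is at its lower limit (12.1), so I'll check the lateral alignment and test the descent in small steps.

```bash
python3 - <<'E'
from h import *
t=cam("top")
m=cv2.inRange(cv2.cvtColor(t["pixels"],cv2.COLOR_BGR2HSV),(28,120,80),(45,255,255))
mm=np.zeros_like(m);mm[235:282,352:402]=m[235:282,352:402]
k,l,st,ce=cv2.connectedComponentsWithStats(mm)
for i in range(1,k):
    if st[i,4]>30:
        o,d=ray(t,*ce[i]);n=RR[:,2];p=o+d*(((O+n*.072)-o)@n)/(d@n);print(st[i],torail(p).round(4))
E
python3 -m pendant '[{"tx":0,"ty":0.001,"tz":0.01,"rx":0,"ry":0,"rz":0},{"tx":0,"ty":0.001,"tz":0.02,"rx":0,"ry":0,"rz":0},{"tx":0,"ty":0.001,"tz":0.03,"rx":0,"ry":0,"rz":0},{"tx":0,"ty":0.001,"tz":0.03,"rx":0,"ry":0,"rz":0},{"tx":0,"ty":0.001,"tz":0.03,"rx":0,"ry":0,"rz":0}]'
python3 -c "
from h import *
s=ctrl.read_state();print(torail(s['ee_pos']).round(4),s['qpos'].round(1));row(rail(.079,0,.045),MR)"
```

```text
[362 240  14  17 124] [0.1099 0.0277 0.072 ]
[382 256  15  17 134] [ 0.111  -0.0333  0.072 ]
time: 6.15
ee_pos: [0.4518, -0.3126, 0.1303]
tool_rot: [-179.7, 28.2, 142.3]
contact_force: [0.3, 0.4, -0.2]
grip_width: 0.267
[ 0.076  -0.0015  0.0477] [ 40.8  14.1 -15.2 129.9  46.7  12.5  35.4]
t [-0.003   0.0015  0.0027] r [-0.33 -0.38  0.04] rows 0.1
```

```bash
python3 -m pendant '[{"tx":0,"ty":0.003,"tz":0.008,"rx":0,"ry":0,"rz":0},{"tx":0,"ty":0.003,"tz":0.016,"rx":0,"ry":0,"rz":0},{"tx":0,"ty":0.003,"tz":0.02,"rx":0,"ry":0,"rz":0},{"tx":0,"ty":0.003,"tz":0.023,"rx":0,"ry":0,"rz":0},{"tx":0,"ty":0.003,"tz":0.024,"rx":0,"ry":0,"rz":0},{"tx":0,"ty":0.003,"tz":0.024,"rx":0,"ry":0,"rz":0}]'
python3 -c "
from h import *
s=ctrl.read_state();print(torail(s['ee_pos']).round(4),s['qpos'].round(1));row(rail(.079,0,.020),MR)"
```

```text
time: 6.75
ee_pos: [0.4634, -0.3165, 0.1097]
tool_rot: [-179.6, 28.3, 142.5]
contact_force: [-0.2, -1.2, -0.8]
grip_width: 0.266
[0.0763 0.0025 0.0241] [ 43.   17.6 -18.4 129.3  62.   12.4  20.4]
t [-0.0028 -0.0025  0.0041] r [-0.3  -0.31  0.17] rows 0.1
```

```bash
python3 -m pendant '[{"tx":0,"ty":-0.001,"tz":0.001,"rx":0,"ry":0,"rz":0},{"tx":0,"ty":-0.001,"tz":0.002,"rx":0,"ry":0,"rz":0},{"tx":0,"ty":-0.001,"tz":0.003,"rx":0,"ry":0,"rz":0},{"tx":0,"ty":-0.001,"tz":0.003,"rx":0,"ry":0,"rz":0}]'
python3 -m pendant '[{"tx":0,"ty":0,"tz":0.001,"rx":0,"ry":0,"rz":0},{"tx":0,"ty":0,"tz":0.002,"rx":0,"ry":0,"rz":0},{"tx":0,"ty":0,"tz":0.002,"rx":0,"ry":0,"rz":0}]'
python3 -m pendant '[{"tx":0,"ty":0,"tz":0.001,"rx":0,"ry":0,"rz":0},{"tx":0,"ty":0,"tz":0.002,"rx":0,"ry":0,"rz":0},{"tx":0,"ty":0,"tz":0.002,"rx":0,"ry":0,"rz":0}]'
python3 -c "
from h import *
s=ctrl.read_state();print(torail(s['ee_pos']).round(4),RR.T@s['contact_force'],s['torque'],s['qpos'].round(1))"
```

```text
time: 7.15
ee_pos: [0.4635, -0.3183, 0.1071]
tool_rot: [-179.6, 28.3, 142.5]
contact_force: [-2.6, 2.6, 4.9]
grip_width: 0.27
time: 7.45
ee_pos: [0.4636, -0.3184, 0.107]
tool_rot: [-179.5, 28.4, 142.5]
contact_force: [-17.3, 12.4, 27.6]
grip_width: 0.265
time: 7.75
ee_pos: [0.4637, -0.3184, 0.1068]
tool_rot: [-179.4, 28.5, 142.5]
contact_force: [-32.1, 21.3, 51.0]
grip_width: 0.27
[0.0762 0.0012 0.0209] [-9.32544365 -2.75596968 63.2038163 ] [ 1.23963737  2.14504011 -0.2763596 ] [ 43.9  18.2 -19.4 129.3  66.1  12.6  16.6]
```

```bash
python3 -m pendant '[{"tx":0,"ty":0,"tz":-0.0037,"rx":0,"ry":0,"rz":0},{"tx":0,"ty":0,"tz":-0.0037,"rx":0,"ry":0,"rz":0},{"tx":0.005,"ty":0,"tz":-0.0037,"rx":0,"ry":0,"rz":0},{"tx":0.01,"ty":0,"tz":-0.0037,"rx":0,"ry":0,"rz":0},{"tx":0.013,"ty":0,"tz":-0.0037,"rx":0,"ry":0,"rz":0},{"tx":0.013,"ty":0,"tz":-0.0037,"rx":0,"ry":0,"rz":0}]'
python3 -c "
from h import *
s=ctrl.read_state();print(torail(s['ee_pos']).round(4),RR.T@s['contact_force'],s['torque'],s['qpos'].round(1))"
```

```text
time: 8.35
ee_pos: [0.4575, -0.3127, 0.1026]
tool_rot: [-179.7, 28.6, 142.5]
contact_force: [-2.5, 0.8, 12.3]
grip_width: 0.267
[0.0667 0.0019 0.0212] [ 3.71007648 -0.91516436 11.95952404] [-0.18484    -0.33872639 -0.0335743 ] [ 45.5  18.2 -21.3 130.5  71.7  12.5  11. ]
```

```bash
python3 -m pendant '[{"tx":0.003,"ty":0,"tz":-0.0005,"rx":0,"ry":0,"rz":0},{"tx":0.006,"ty":0,"tz":-0.0005,"rx":0,"ry":0,"rz":0},{"tx":0.008,"ty":0,"tz":-0.0005,"rx":0,"ry":0,"rz":0},{"tx":0.008,"ty":0,"tz":-0.0005,"rx":0,"ry":0,"rz":0}]'
python3 -c "
from h import *
s=ctrl.read_state();print(torail(s['ee_pos']).round(4),RR.T@s['contact_force'],s['torque'],s['qpos'].round(1))"
python3 -m pendant '[{"tx":0.002,"ty":0,"tz":0,"rx":0,"ry":0,"rz":0},{"tx":0.004,"ty":0,"tz":0,"rx":0,"ry":0,"rz":0},{"tx":0.004,"ty":0,"tz":0,"rx":0,"ry":0,"rz":0}]'
python3 -c "
from h import *
s=ctrl.read_state();print(torail(s['ee_pos']).round(4),RR.T@s['contact_force'],s['torque'],s['qpos'].round(1))"
```

```text
time: 8.75
ee_pos: [0.4502, -0.3075, 0.0977]
tool_rot: [-179.7, 28.4, 142.4]
contact_force: [-1.3, 0.8, 7.1]
grip_width: 0.268
[0.0565 0.0015 0.0212] [ 2.08720945 -0.18229094  6.94348566] [ 0.04205365 -0.09987176 -0.01833744] [ 45.8  18.2 -21.8 131.6  75.6  12.5   6.8]
time: 9.05
ee_pos: [0.4491, -0.3067, 0.097]
tool_rot: [-179.7, 28.6, 142.4]
contact_force: [3.7, -3.6, 5.7]
grip_width: 0.265
[0.055  0.0015 0.0213] [ 7.2072523  -0.55969039  2.57460683] [-0.56590641 -0.79546259 -0.01361136] [ 45.9  18.2 -22.  131.9  77.8  12.5   4.6]
```

```bash
python3 -m pendant '[{"tx":0.0015,"ty":0,"tz":0,"rx":0,"ry":0,"rz":0},{"tx":0.002,"ty":0,"tz":0.0005,"rx":0,"ry":0,"rz":0},{"tx":0.002,"ty":0,"tz":0.0005,"rx":0,"ry":0,"rz":0}]'
python3 -c "
from h import *
s=ctrl.read_state();print(torail(s['ee_pos']).round(4),RR.T@s['contact_force'],s['torque'],s['qpos'].round(1))"
```

```text
time: 9.35
ee_pos: [0.449, -0.3067, 0.0969]
tool_rot: [-179.7, 28.8, 142.4]
contact_force: [3.3, -2.9, 10.3]
grip_width: 0.264
[0.0549 0.0015 0.0212] [ 8.76908114 -0.32054073  6.94827068] [-0.95589842 -1.19813928 -0.0577019 ] [ 45.9  18.2 -22.1 132.   79.1  12.5   3.2]
```

```bash
python3 -m pendant '[{"tx":0.0,"ty":0,"tz":0,"rx":0,"ry":0,"rz":0},{"tx":0,"ty":0,"tz":0,"rx":0,"ry":0,"rz":0},{"tx":0,"ty":0,"tz":0,"rx":0,"ry":0,"rz":0},{"tx":0,"ty":0,"tz":-0.01,"rx":0,"ry":0,"rz":0},{"tx":0,"ty":0,"tz":-0.04,"rx":0,"ry":0,"rz":0},{"tx":0,"ty":0,"tz":-0.08,"rx":0,"ry":0,"rz":0},{"tx":0,"ty":0,"tz":-0.12,"rx":0,"ry":0,"rz":0},{"tx":0,"ty":0,"tz":-0.12,"rx":0,"ry":0,"rz":0}]' 0.05 40
python3 - <<'E'
from h import *
s=ctrl.read_state();print(torail(s['ee_pos']).round(4),s['qpos'].round(1))
t=cam("top");d=cam("side")
def mk(c,x0,y0,w=80):
    return crop(c,x0,y0,w,110,5)
cv2.imwrite("pics/c7.png",np.hstack([mk(t,345,190,70),mk(d,245,160,90)]))
E
```

```text
time: 10.15
ee_pos: [0.3993, -0.2682, 0.1989]
tool_rot: [-179.7, 28.1, 142.4]
contact_force: [0.2, -0.7, 0.5]
grip_width: 0.579
[0.0485 0.0016 0.1408] [ 69.6   2.3 -44.6 132.1  22.7  20.2  58.2]
```

View pics/c7.png

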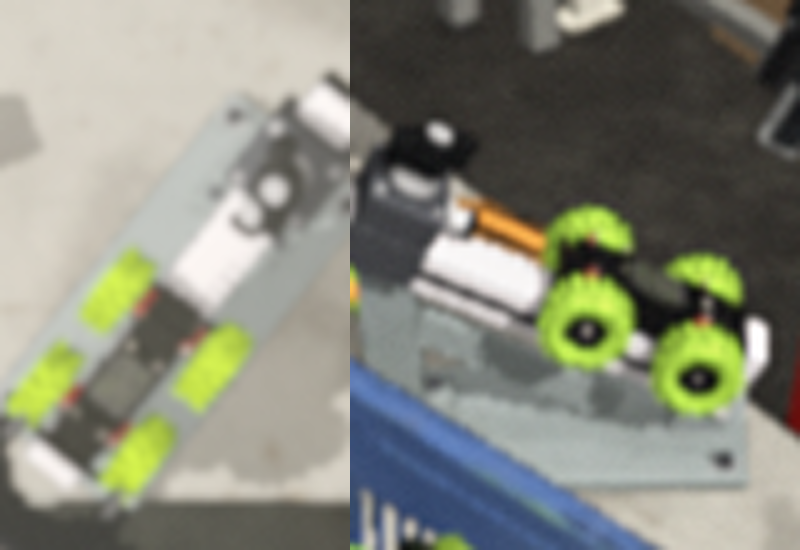

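The chassis sits flat on the rail with the lower end at the ledge, wheels hanging on both sides. Next I measure its pose in the rail frame and locate the knob.

```bash
python3 - <<'E'
from h import *
t=cam("top");d=cam("side")
n=RR[:,2]
def onrail(c,u,v,z):
    o,dd=ray(c,u,v);return torail(o+dd*((O+n*z-o)@n)/(dd@n)).round(4)
m=cv2.inRange(cv2.cvtColor(t["pixels"],cv2.COLOR_BGR2HSV),(28,120,80),(45,255,255))
mm=np.zeros_like(m);mm[235:295,340:400]=m[235:295,340:400]
k,l,st,ce=cv2.connectedComponentsWithStats(mm)
for i in range(1,k):
    if st[i,4]>30: print(st[i],onrail(t,*ce[i],.015))
# knob dot
for nm,c,(x0,y0) in(("top",t,(392,222)),("side",d,(317,180))):
    pass
g=cv2.cvtColor(t["pixels"],cv2.COLOR_BGR2GRAY).astype(int);print(g[218:240,388:412])
g=cv2.cvtColor(d["pixels"],cv2.COLOR_BGR2GRAY).astype(int);print(g[180:194,250:272])
E
```

```text
[362 240  13  16 110] [0.0886 0.0301 0.015 ]
[380 255  15  16 126] [ 0.0885 -0.0308  0.015 ]
[347 259  14  15 106] [0.0229 0.0305 0.015 ]
[365 274  15  14 114] [ 0.0232 -0.0305  0.015 ]
[[198 197 197 194 191 186 173 151 135 129 121 107  96  87  82  86  95 101
  105 102 101 109 127 152]
 [198 197 196 192 186 174 156 139 132 127 116  99  91  87  84  88  97 105
  106 105 103 101 105 120]
 [197 195 193 188 176 155 141 134 131 126 113 100  92  89  87  93 107 113
  109 107 104 103 103 103]
 [195 192 189 181 163 142 133 132 131 124 111  98  92  89  88  99 120 127
  119 109 106 105 104 104]
 [192 190 184 171 151 136 132 130 126 115 104  95  92  88  86  98 121 135
  131 114 106 105 109 114]
 [192 186 175 161 151 141 133 128 118 104  96  95  92  88  84  88 108 129
  133 119 107 108 118 130]
 [192 183 168 166 169 157 138 124 111 103 108 114 110  99  85  84  93 115
  127 120 108 109 123 142]
 [191 181 168 174 182 168 139 118 110 125 150 162 155 131 102  85  88 104
  118 117 109 107 118 133]
 [181 176 172 177 180 163 135 114 120 158 188 201 195 171 131  96  88 100
  112 113 107 105 108 116]
 [160
[... 1911 characters left out ...]
1 176 208 207 175 106  46  39
   43  47  48  49]
 [126 118  94  54  27  30  31  26  24  30  69 135 181 200 184 112  44  28
   32  40  43  49]
 [111  99  71  40  21  26  26  27  22  23  36  75 117 142 132  82  33  25
   29  30  37  47]
 [ 82  66  43  24  21  20  21  22  21  25  23  32  53  65  61  39  26  22
   25  24  34  47]
 [ 55  40  24  16  20  18  20  22  21  20  24  22  25  29  24  25  24  22
   26  30  42  49]
 [ 47  34  24  19  21  17  16  19  19  19  20  25  24  22  22  23  19  23
   29  41  51  54]
 [ 47  38  29  28  33  33  23  16  18  20  22  21  20  19  21  18  21  23
   35  48  54  54]
 [ 53  47  49  66  82  75  57  36  27  18  18  18  19  23  32  32  26  37
   41  52  55  55]]
```

```bash
sed -i 's/^O=np.array.*/O=np.array([.418,-.2846,.052]);RR=railR(-37.7);O=O+RR[:,0]*.0018/' h.py; python3 - <<'E'
from h import *
t=cam("top");d=cam("side");n=RR[:,2]
def onrail(c,u,v,z):
    o,dd=ray(c,u,v);return torail(o+dd*((O+n*z-o)@n)/(dd@n)).round(4)
for z in(.057,.060):print(onrail(t,399,227.5,z),onrail(d,262.3,186.2,z),onrail(d,260.1,186.2,z))
p,e=tri(ray(t,399,227.5),ray(d,260.1,186.2));print(torail(p),e)
# nose tip from side: orange-free pale button ~ c7 (463,217) ; top end of block
print("block lower edge/top",onrail(d,245+(463-350)/5,160+215/5,.013))
s=ctrl.read_state();print(torail(s['ee_pos']))
row(rail(.05,0,.17),MR)
E
```

```text
[0.1925 0.0015 0.057 ] [0.1898 0.0006 0.057 ] [0.1957 0.0047 0.057 ]
[0.1934 0.0016 0.06  ] [0.191  0.0054 0.06  ] [0.1968 0.0095 0.06  ]
[0.19350158 0.00142886 0.05537065] 0.0029457197793731553
block lower edge/top [ 0.1543 -0.0052  0.013 ]
[0.04705665 0.00124179 0.13946224]
t [-0.0027 -0.0014 -0.0306] r [-0.3  -0.44  0.11] rows 0.6
```

Chassis y≈0 and yaw≈0 relative to the rail; the knob is at rail x≈0.193, so the stop sits at about 0.013. The plan:
- Grip the wing.
- Push the stop up to its end (s=0) as an exact reference.
- Bring it down 63 mm.
- Turn the knob.

```bash
cat >> h.py <<'E'
def MK(a): # tool with y = rail y turned a deg anticlockwise about rail z
    return RR@R.from_euler("z",a,degrees=True).as_matrix()@RR.T@MR
E
python3 - <<'E'
from h import *
row(rail(.193,0,.10),MK(40.1))
E
```

```text
t [-0.1462 -0.0013  0.0383] r [ -0.13  -0.53 -39.99] rows 4.7
```

```bash
python3 -m pendant '[{"tx":-0.03,"ty":0,"tz":0,"rx":0,"ry":0,"rz":-8},{"tx":-0.06,"ty":0,"tz":0,"rx":0,"ry":0,"rz":-16},{"tx":-0.09,"ty":-0.001,"tz":0.01,"rx":0,"ry":-0.3,"rz":-24},{"tx":-0.12,"ty":-0.001,"tz":0.03,"rx":0,"ry":-0.3,"rz":-32},{"tx":-0.146,"ty":-0.001,"tz":0.038,"rx":0,"ry":-0.5,"rz":-40},{"tx":-0.146,"ty":-0.001,"tz":0.038,"rx":0,"ry":-0.5,"rz":-40},{"tx":-0.146,"ty":-0.001,"tz":0.038,"rx":0,"ry":-0.5,"rz":-40},{"tx":-0.146,"ty":-0.001,"tz":0.038,"rx":0,"ry":-0.5,"rz":-40},{"tx":-0.146,"ty":-0.001,"tz":0.038,"rx":0,"ry":-0.5,"rz":-40},{"tx":-0.146,"ty":-0.001,"tz":0.038,"rx":0,"ry":-0.5,"rz":-40}]' 0.04 40
python3 - <<'E'
from h import *
s=ctrl.read_state();e=s["ee_pos"];print(torail(e),s["qpos"].round(1));row(rail(.193,0,.031),MK(40.1))
t=cam("top");d=cam("side")
def mk(c,x0,y0,w):
    i=crop(c,x0,y0,w,110,5)
    for q in (rail(.193,0,.057),rail(.193,0,.057)+MK(40.1)[:,0]*.025,rail(.193,0,.057)-MK(40.1)[:,0]*.025):
        u,v=proj(c,q);u+=2.2*(c is d);cv2.circle(i,(int((u+.5-x0)*5),int((v+.5-y0)*5)),2,(0,0,255),-1)
    return i
cv2.imwrite("pics/c8.png",np.hstack([mk(t,355,165,75),mk(d,215,130,85)]))
E
```

```text
time: 11.45
ee_pos: [0.5154, -0.3588, 0.2347]
tool_rot: [-160.4, 21.5, -173.9]
contact_force: [-0.0, 0.5, 0.2]
grip_width: 0.469
[0.19316051 0.00081498 0.10178109] [ 68.3  16.4 -46.4 113.8  36.   30.7  91.1]
t [ 0.0006 -0.0003  0.0708] r [-0.21 -0.01  0.05] rows 1.4
```

View pics/c8.png

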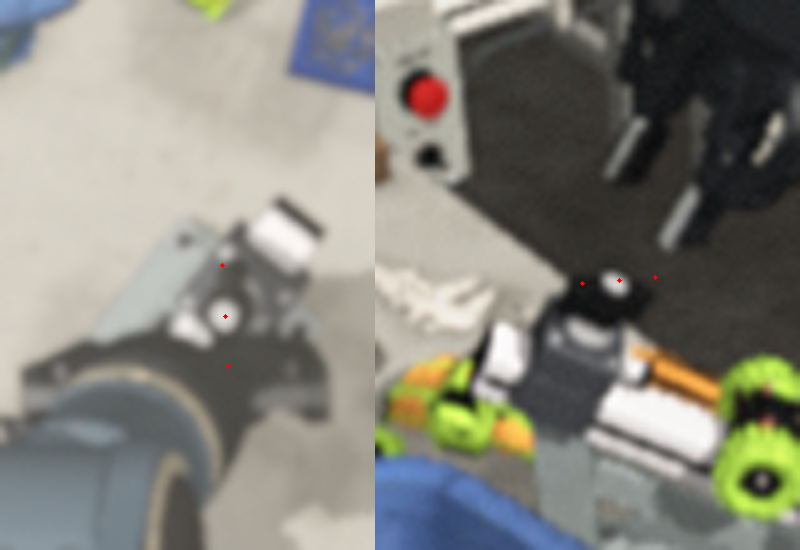

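The red dots I drew on the wing match the knob in both views (white dot at (225,316) top and (619,281) side). Descending and gripping.

```bash
python3 -m pendant '[{"tx":0,"ty":0,"tz":0.03,"rx":0,"ry":0,"rz":0},{"tx":0,"ty":0,"tz":0.045,"rx":0,"ry":0,"rz":0},{"tx":0,"ty":0,"tz":0.055,"rx":0,"ry":0,"rz":0},{"tx":0,"ty":0,"tz":0.063,"rx":0,"ry":0,"rz":0},{"tx":0,"ty":0,"tz":0.069,"rx":0,"ry":0,"rz":0},{"tx":0,"ty":0,"tz":0.069,"rx":0,"ry":0,"rz":0}]' 0.04 40
python3 -c "
from h import *
s=ctrl.read_state();print(torail(s['ee_pos']).round(4),RR.T@s['contact_force'],s['qpos'].round(1))"
python3 -m pendant '[{"tx":0,"ty":0,"tz":0,"rx":0,"ry":0,"rz":0},{"tx":0,"ty":0,"tz":0,"rx":0,"ry":0,"rz":0},{"tx":0,"ty":0,"tz":0,"rx":0,"ry":0,"rz":0},{"tx":0,"ty":0,"tz":0,"rx":0,"ry":0,"rz":0},{"tx":0,"ty":0,"tz":0,"rx":0,"ry":0,"rz":0}]' 0.0 40
python3 -c "
from h import *
s=ctrl.read_state();print(torail(s['ee_pos']).round(4),RR.T@s['contact_force'],s['torque'],s['qpos'].round(1))"
```

```text
time: 12.15
ee_pos: [0.5421, -0.3797, 0.1739]
tool_rot: [-160.5, 21.5, -173.9]
contact_force: [-0.4, 0.2, -0.7]
grip_width: 0.471
[0.1938 0.0007 0.0322] [-0.78568185 -0.07532169 -0.39128511] [ 60.5  23.  -38.6 113.4  47.   26.3  81.3]
time: 12.65
ee_pos: [0.5431, -0.3774, 0.1749]
tool_rot: [-160.5, 21.6, -173.7]
contact_force: [-0.4, 6.2, 1.7]
grip_width: 0.221
[0.1937 0.0031 0.0333] [-2.7845305   4.64263497  3.44633475] [1.3833653  0.3303802  0.40205612] [ 60.5  22.9 -38.8 113.5  46.9  26.3  81.3]
```

```bash
python3 -m pendant '[{"tx":0,"ty":0,"tz":0,"rx":0,"ry":0,"rz":0},{"tx":0,"ty":0,"tz":0,"rx":0,"ry":0,"rz":0},{"tx":0,"ty":0,"tz":0,"rx":0,"ry":0,"rz":0}]' 0.0 40
python3 -c "
from h import *
s=ctrl.read_state();print(torail(s['ee_pos']).round(4),RR.T@s['contact_force'],RR.T@s['torque'],MK(0).T@s['contact_force'])"
```

```text
time: 12.95
ee_pos: [0.5431, -0.3773, 0.1748]
tool_rot: [-160.5, 21.6, -173.7]
contact_force: [-1.2, 6.0, 3.0]
grip_width: 0.221
[0.1937 0.0031 0.0333] [-2.66311935  4.02347784  4.89622968] [ 0.96016988  1.17129759 -0.03171685] [ 2.66311935  4.02347784 -4.89622968]
```

The fingers stopped at 18.9 mm, not 12; the tips probably hit the round hub under the wing. I'll open, lift 6 mm and grip again.

```bash
python3 -m pendant '[{"tx":0,"ty":0,"tz":0,"rx":0,"ry":0,"rz":0},{"tx":0,"ty":0.0,"tz":0,"rx":0,"ry":0,"rz":0},{"tx":0,"ty":0.001,"tz":-0.006,"rx":0,"ry":0,"rz":0},{"tx":0,"ty":0.001,"tz":-0.006,"rx":0,"ry":0,"rz":0},{"tx":0,"ty":0.001,"tz":-0.006,"rx":0,"ry":0,"rz":0}]' 0.035 40
python3 -c "
from h import *
s=ctrl.read_state();print(torail(s['ee_pos']).round(4),RR.T@s['contact_force'])"
python3 -m pendant '[{"tx":0,"ty":0,"tz":0,"rx":0,"ry":0,"rz":0},{"tx":0,"ty":0,"tz":0,"rx":0,"ry":0,"rz":0},{"tx":0,"ty":0,"tz":0,"rx":0,"ry":0,"rz":0},{"tx":0,"ty":0,"tz":0,"rx":0,"ry":0,"rz":0},{"tx":0,"ty":0,"tz":0,"rx":0,"ry":0,"rz":0}]' 0.0 40
python3 -c "
from h import *
s=ctrl.read_state();print(torail(s['ee_pos']).round(4),RR.T@s['contact_force'],RR.T@s['torque'])"
```

```text
time: 13.45
ee_pos: [0.5397, -0.3773, 0.1796]
tool_rot: [-160.4, 21.5, -173.9]
contact_force: [0.5, -0.8, -0.7]
grip_width: 0.41
[0.1936 0.0011 0.0388] [ 0.41172053 -0.34275657 -1.00520691]
time: 13.95
ee_pos: [0.5402, -0.376, 0.1792]
tool_rot: [-160.5, 21.5, -173.8]
contact_force: [-0.1, 4.0, 1.6]
grip_width: 0.13
[0.1931 0.0024 0.0386] [-1.44201563  3.15782229  2.62501093] [ 0.74947194  0.96090316 -0.09824294]
```

Now it holds the 12 mm wing (11.1 mm reading). I'll push the stop up the rail to find its end stop.

```bash
python3 -m pendant '[{"tx":-0.0015,"ty":0.0,"tz":0,"rx":0,"ry":0,"rz":0},{"tx":-0.0031,"ty":-0.0016,"tz":0,"rx":0,"ry":0,"rz":0},{"tx":-0.0046,"ty":-0.0029,"tz":0,"rx":0,"ry":0,"rz":0},{"tx":-0.0061,"ty":-0.0041,"tz":0,"rx":0,"ry":0,"rz":0},{"tx":-0.0061,"ty":-0.0041,"tz":0,"rx":0,"ry":0,"rz":0}]'
python3 -c "
from h import *
s=ctrl.read_state();print(torail(s['ee_pos']).round(4),RR.T@s['contact_force'])"
python3 -m pendant '[{"tx":-0.0015,"ty":-0.0013,"tz":0,"rx":0,"ry":0,"rz":0},{"tx":-0.0031,"ty":-0.0026,"tz":0,"rx":0,"ry":0,"rz":0},{"tx":-0.0031,"ty":-0.0026,"tz":0,"rx":0,"ry":0,"rz":0}]'
python3 -c "
from h import *
s=ctrl.read_state();print(torail(s['ee_pos']).round(4),RR.T@s['contact_force'])"
```

```text
time: 14.45
ee_pos: [0.5447, -0.3793, 0.1822]
tool_rot: [-160.5, 21.4, -173.9]
contact_force: [-4.5, 6.1, 4.3]
grip_width: 0.13
[0.1994 0.0025 0.0386] [-4.33111257  2.08216602  7.29612702]
time: 14.75
ee_pos: [0.5458, -0.3802, 0.1828]
tool_rot: [-160.7, 21.2, -174.0]
contact_force: [-10.6, 10.2, 6.5]
grip_width: 0.129
[0.2009 0.0025 0.0385] [-9.72963119  1.59780284 12.75265926]
```

```bash
python3 -m pendant '[{"tx":-0.0008,"ty":-0.0006,"tz":0,"rx":0,"ry":0,"rz":0},{"tx":-0.0015,"ty":-0.0013,"tz":0,"rx":0,"ry":0,"rz":0},{"tx":-0.0015,"ty":-0.0013,"tz":0,"rx":0,"ry":0,"rz":0}]'
python3 -c "
from h import *
s=ctrl.read_state();print(torail(s['ee_pos']).round(4),RR.T@s['contact_force'])"
```

```text
time: 15.05
ee_pos: [0.5459, -0.3803, 0.1828]
tool_rot: [-160.7, 21.0, -174.0]
contact_force: [-13.9, 14.1, 7.8]
grip_width: 0.128
[0.201  0.0025 0.0384] [-13.51434362   2.60709284  16.24760804]
```

Motion stops at TCP x=0.201, force rising to 13.5 N, so that is probably the end stop (s=0). My frame predicted 0.206, a 5 mm disagreement. I'll bring the stop down to short of the chassis, then use force to find where the nose touches.

```bash
python3 -m pendant '[{"tx":0.0046,"ty":0.0039,"tz":0,"rx":0,"ry":0,"rz":0},{"tx":0.0092,"ty":0.0077,"tz":0,"rx":0,"ry":0,"rz":0},{"tx":0.0153,"ty":0.0129,"tz":0,"rx":0,"ry":0,"rz":0},{"tx":0.0215,"ty":0.018,"tz":0,"rx":0,"ry":0,"rz":0},{"tx":0.0276,"ty":0.0232,"tz":0,"rx":0,"ry":0,"rz":0},{"tx":0.0337,"ty":0.0283,"tz":0,"rx":0,"ry":0,"rz":0},{"tx":0.0368,"ty":0.0309,"tz":0,"rx":0,"ry":0,"rz":0},{"tx":0.0391,"ty":0.0328,"tz":0,"rx":0,"ry":0,"rz":0}]'
cat > f.py <<'E'
from h import *
F=[];P=[]
for i in range(3):
    if i: cam("side")
    s=ctrl.read_state();F.append(RR.T@s["contact_force"]);P.append(torail(s["ee_pos"]))
print("rail pos",np.mean(P,0).round(4),"F",np.mean(F,0).round(2),"q6",s["qpos"][5].round(1),"q7",s["qpos"][6].round(1))
E
python3 f.py
```

```text
time: 15.85
ee_pos: [0.5142, -0.3555, 0.1611]
tool_rot: [-160.5, 21.5, -173.8]
contact_force: [2.8, 3.6, 2.6]
grip_width: 0.131
rail pos [0.155  0.0027 0.0386] F [-0.42  4.74  3.85] q6 23.0 q7 77.2
```

```bash
for i in 1; do
python3 -m pendant '[{"tx":0.0005,"ty":0.0024,"tz":0,"rx":0,"ry":0,"rz":0},{"tx":0.0013,"ty":0.003,"tz":0,"rx":0,"ry":0,"rz":0}]' >/dev/null; python3 f.py
python3 -m pendant '[{"tx":0.0008,"ty":0.0006,"tz":0,"rx":0,"ry":0,"rz":0},{"tx":0.0015,"ty":0.0013,"tz":0,"rx":0,"ry":0,"rz":0}]'>/dev/null; python3 f.py
python3 -m pendant '[{"tx":0.0008,"ty":0.0006,"tz":0,"rx":0,"ry":0,"rz":0},{"tx":0.0015,"ty":0.0013,"tz":0,"rx":0,"ry":0,"rz":0}]'>/dev/null; python3 f.py
python3 -m pendant '[{"tx":0.0008,"ty":0.0006,"tz":0,"rx":0,"ry":0,"rz":0},{"tx":0.0015,"ty":0.0013,"tz":0,"rx":0,"ry":0,"rz":0}]'>/dev/null; python3 f.py
done
```

```text
rail pos [0.1529 0.0028 0.0386] F [0.49 1.57 5.97] q6 22.8 q7 76.5
rail pos [0.151  0.0028 0.0385] F [0.35 2.25 5.31] q6 22.6 q7 76.2
rail pos [0.149  0.0028 0.0385] F [0.63 2.4  5.74] q6 22.4 q7 75.9
rail pos [0.147  0.0028 0.0385] F [0.64 1.8  5.65] q6 22.2 q7 75.6
```

```bash

python3 -m pendant '[{"tx":0.0008,"ty":0.0006,"tz":0,"rx":0,"ry":0,"rz":0},{"tx":0.0015,"ty":0.0013,"tz":0,"rx":0,"ry":0,"rz":0}]'>/dev/null; python3 f.py
python3 -m pendant '[{"tx":0.0008,"ty":0.0006,"tz":0,"rx":0,"ry":0,"rz":0},{"tx":0.0015,"ty":0.0013,"tz":0,"rx":0,"ry":0,"rz":0}]'>/dev/null; python3 f.py
python3 -m pendant '[{"tx":0.0008,"ty":0.0006,"tz":0,"rx":0,"ry":0,"rz":0},{"tx":0.0015,"ty":0.0013,"tz":0,"rx":0,"ry":0,"rz":0}]'>/dev/null; python3 f.py
python3 -c "
from h import *
t=cam('top');d=cam('side')
cv2.imwrite('pics/c9.png',np.hstack([crop(t,345,195,75,100,5),crop(d,240,170,85,100,5)]))"
```

```text
rail pos [0.145  0.0028 0.0385] F [0.49 2.52 6.16] q6 22.0 q7 75.3
rail pos [0.1431 0.0028 0.0385] F [0.43 2.19 5.65] q6 21.8 q7 75.0
rail pos [0.1417 0.0028 0.0385] F [2.85 1.08 4.54] q6 21.6 q7 74.7
```

View pics/c9.png

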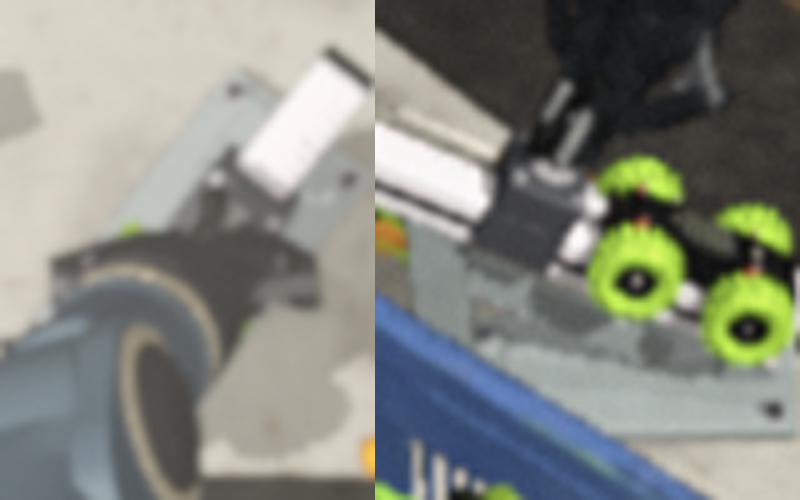

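Force onset came at TCP x≈0.1425. That matches s=0 at x=0.201 with the chassis home: expected onset is s=0.058, i.e. x=0.143. The picture shows the nose between the saddle and the chassis end at about (590,215). Half-way in means x≈0.138.

```bash

python3 -m pendant '[{"tx":0.0008,"ty":0.0006,"tz":0,"rx":0,"ry":0,"rz":0},{"tx":0.0015,"ty":0.0013,"tz":0,"rx":0,"ry":0,"rz":0},{"tx":0.0023,"ty":0.0019,"tz":0,"rx":0,"ry":0,"rz":0},{"tx":0.0023,"ty":0.0019,"tz":0,"rx":0,"ry":0,"rz":0}]'>/dev/null; python3 f.py
python3 -m pendant '[{"tx":0.0005,"ty":0.0004,"tz":0,"rx":0,"ry":0,"rz":0},{"tx":0.0009,"ty":0.0008,"tz":0,"rx":0,"ry":0,"rz":0},{"tx":0.0009,"ty":0.0008,"tz":0,"rx":0,"ry":0,"rz":0}]'>/dev/null; python3 f.py
```

```text
rail pos [0.139  0.0029 0.0385] F [3.78 0.6  3.67] q6 21.3 q7 74.2
rail pos [0.1379 0.0029 0.0386] F [4.36 0.8  3.4 ] q6 21.2 q7 74.0
```

```bash

python3 -m pendant '[{"tx":0,"ty":0,"tz":0,"rx":0,"ry":0,"rz":7},{"tx":0,"ty":0,"tz":0,"rx":0,"ry":0,"rz":14},{"tx":0,"ty":0,"tz":0,"rx":0,"ry":0,"rz":21},{"tx":0,"ty":0,"tz":0,"rx":0,"ry":0,"rz":28},{"tx":0,"ty":0,"tz":0,"rx":0,"ry":0,"rz":35},{"tx":0,"ty":0,"tz":0,"rx":0,"ry":0,"rz":40},{"tx":0,"ty":0,"tz":0,"rx":0,"ry":0,"rz":40},{"tx":0,"ty":0,"tz":0,"rx":0,"ry":0,"rz":40}]'; python3 f.py
python3 -c "
from h import *
s=ctrl.read_state();C=R.from_euler('xyz',s['tool_rot'],degrees=True).as_matrix();print(R.from_matrix(C.T@MK(0)).as_rotvec(degrees=True),RR.T@s['torque'])"
```

```text
time: 19.85
ee_pos: [0.5018, -0.3462, 0.1526]
tool_rot: [-179.7, 28.8, 142.5]
contact_force: [1.9, -1.7, 5.2]
grip_width: 0.126
rail pos [0.1377 0.0025 0.0386] F [ 4.8  -0.51  3.82] q6 18.7 q7 39.7
[-0.21182602  0.21253705  0.14836135] [-0.16425229 -0.50223343 -0.17162124]
```

```bash

python3 -m pendant '[{"tx":0,"ty":0,"tz":0,"rx":0,"ry":0,"rz":6},{"tx":0,"ty":0,"tz":0,"rx":0,"ry":0,"rz":12},{"tx":0,"ty":0,"tz":0,"rx":0,"ry":0,"rz":18},{"tx":0,"ty":0,"tz":0,"rx":0,"ry":0,"rz":24},{"tx":0,"ty":0,"tz":0,"rx":0,"ry":0,"rz":30},{"tx":0,"ty":0,"tz":0,"rx":0,"ry":0,"rz":35},{"tx":0,"ty":0,"tz":0,"rx":0,"ry":0,"rz":39},{"tx":0,"ty":0,"tz":0,"rx":0,"ry":0,"rz":39}]'; python3 f.py
python3 -c "
from h import *
s=ctrl.read_state();C=R.from_euler('xyz',s['tool_rot'],degrees=True).as_matrix();print(R.from_matrix(C.T@MK(0)).as_rotvec(degrees=True),RR.T@s['torque'])"
```

```text
time: 20.75
ee_pos: [0.5014, -0.3464, 0.1526]
tool_rot: [161.1, 22.2, 99.6]
contact_force: [0.2, -1.8, 6.1]
grip_width: 0.13
rail pos [0.1375 0.0021 0.0386] F [ 4.15 -0.7   4.65] q6 16.6 q7 7.4
[ -0.16380173   0.27092214 -38.86514925] [-0.31934057 -0.3168401  -0.16254399]
```

```bash

python3 -m pendant '[{"tx":0,"ty":0,"tz":0,"rx":0,"ry":0,"rz":0},{"tx":0,"ty":0,"tz":0,"rx":0,"ry":0,"rz":0},{"tx":0,"ty":0,"tz":0,"rx":0,"ry":0,"rz":0},{"tx":0,"ty":0,"tz":0,"rx":0,"ry":0,"rz":0},{"tx":0,"ty":0,"tz":-0.01,"rx":0,"ry":0,"rz":0},{"tx":0,"ty":0,"tz":-0.03,"rx":0,"ry":0,"rz":0},{"tx":0,"ty":0,"tz":-0.07,"rx":0,"ry":0,"rz":0},{"tx":0,"ty":0,"tz":-0.11,"rx":0,"ry":0,"rz":0},{"tx":0,"ty":0,"tz":-0.15,"rx":0,"ry":0,"rz":0},{"tx":0,"ty":0,"tz":-0.15,"rx":0,"ry":0,"rz":0}]' 0.04 40; python3 f.py
python3 -m pendant '[{"tx":0.05,"ty":-0.05,"tz":-0.05,"rx":0,"ry":0,"rz":0},{"tx":0.1,"ty":-0.1,"tz":-0.08,"rx":0,"ry":0,"rz":0},{"tx":0.1,"ty":-0.1,"tz":-0.08,"rx":0,"ry":0,"rz":0},{"tx":0.1,"ty":-0.1,"tz":-0.08,"rx":0,"ry":0,"rz":0},{"tx":0.1,"ty":-0.1,"tz":-0.08,"rx":0,"ry":0,"rz":0}]'
python3 - <<'E'
from h import *
t=cam('top');d=cam('side');n=RR[:,2]
cv2.imwrite('pics/c10.png',np.hstack([crop(t,345,200,75,95,5),crop(d,250,175,80,95,5)]))
m=cv2.inRange(cv2.cvtColor(t["pixels"],cv2.COLOR_BGR2HSV),(28,120,80),(45,255,255))
mm=np.zeros_like(m);mm[235:295,340:400]=m[235:295,340:400]
k,l,st,ce=cv2.connectedComponentsWithStats(mm)
for i in range(1,k):
    if st[i,4]>30:
        o,dd=ray(t,*ce[i]);print(torail(o+dd*((O+n*.015-o)@n)/(dd@n)).round(4))
E
```

```text
time: 21.85
ee_pos: [0.4459, -0.3, 0.2895]
tool_rot: [160.8, 22.5, 99.6]
contact_force: [0.3, 0.2, 0.8]
grip_width: 0.47
rail pos [0.1381 0.0043 0.1915] F [ 0.45 -0.08  0.22] q6 31.2 q7 32.6
time: 22.45
ee_pos: [0.3109, -0.2155, 0.2804]
tool_rot: [161.5, 21.8, 99.8]
contact_force: [-0.4, 0.6, 0.5]
grip_width: 0.467
[0.0867 0.03   0.015 ]
[ 0.0866 -0.0309  0.015 ]
[0.0201 0.0305 0.015 ]
[ 0.0209 -0.0306  0.015 ]
```

View pics/c10.png

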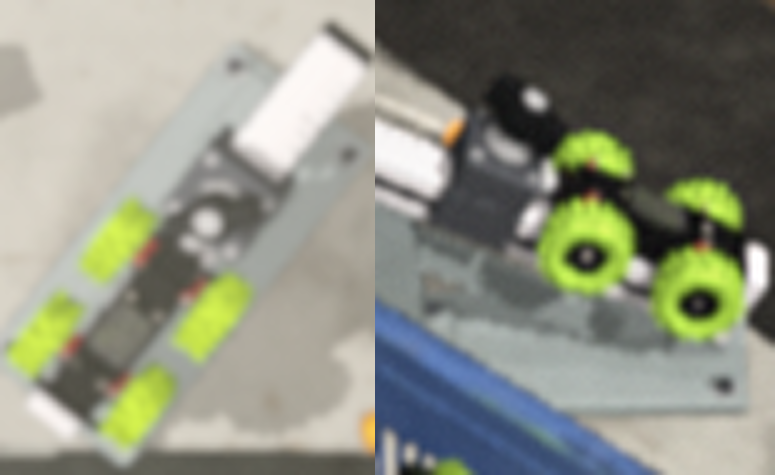

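The picture shows the chassis on the rail against the ledge, and the wing turned clockwise (side view, (500,85) to (555,145)). Last check: whether the stop held after release and over a second.

```bash
cat > k.py <<'E'
from h import *
n=RR[:,2]
t=cam('top');g=cv2.cvtColor(t["pixels"],cv2.COLOR_BGR2GRAY).astype(float)[240:248,382:391]
w=np.clip(g-140,0,None);v,u=np.mgrid[240:248,382:391];u=(u*w).sum()/w.sum();v=(v*w).sum()/w.sum()
o,dd=ray(t,u,v);print(u,v,torail(o+dd*((O+n*.057-o)@n)/(dd@n)).round(4),ctrl.read_state()["time"])
E
python3 k.py
python3 -m pendant '[{"tx":0,"ty":0,"tz":0,"rx":0,"ry":0,"rz":0},{"tx":0,"ty":0,"tz":0,"rx":0,"ry":0,"rz":0},{"tx":0,"ty":0,"tz":0,"rx":0,"ry":0,"rz":0},{"tx":0,"ty":0,"tz":0,"rx":0,"ry":0,"rz":0},{"tx":0,"ty":0,"tz":0,"rx":0,"ry":0,"rz":0},{"tx":0,"ty":0,"tz":0,"rx":0,"ry":0,"rz":0},{"tx":0,"ty":0,"tz":0,"rx":0,"ry":0,"rz":0},{"tx":0,"ty":0,"tz":0,"rx":0,"ry":0,"rz":0},{"tx":0,"ty":0,"tz":0,"rx":0,"ry":0,"rz":0},{"tx":0,"ty":0,"tz":0,"rx":0,"ry":0,"rz":0}]' >/dev/null; python3 k.py
```

```text
385.77407407407406 244.43333333333334 [0.138  0.0011 0.057 ] 22.6
385.77242401779097 244.43068939955523 [0.138  0.0011 0.057 ] 23.65
```

The stop held at x=0.138 and didn't drift over a second. Handing in.

```bash
python3 -c "
from plant import ctrl
print(ctrl.hand_in())"
```

```text
the job is handed in; nothing more can be done
None
```

I set the chassis on the rail against the ledge, brought the stop down onto it, and locked the stop with the black knob. I handed in at about 23.7 s of the 58 s; no verdict was reported.

- **Chassis:** the last top view puts it centred across the rail (y≈0) with no visible yaw. It stayed against the ledge after release, and its wheels hang free on both sides.
- **Stop:** I pushed it up to its end stop as a reference, then brought it down 63 mm. The spring force began where it should with the chassis home (58 mm down) and was about 4.4 N there, against 3.65 N for half way in. That puts the nose about 5 mm in, but I did not measure the nose itself.
- **Knob:** I turned it 79° clockwise (about 1.38 rad) and let go. In the top view the knob, and so the stop, sat at the same point after release and a second later.

These did not go cleanly or did not agree:
- My camera-based frame put the stop's end about 5 mm from where I felt it, so I relied on the end-stop reference and the force.
- The side camera read about 2 pixels off compared with the gripper.
- The first grip on the knob caught its hub, so I lifted 6 mm and gripped again.
- While I was seating the chassis it was briefly pressed onto the rail with about 63 N, and I backed off straight away.
- I did not measure the other parts and tools again afterwards. I saw no sign of contact with them.

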